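# Bring the brake-disc turntable round to its stop screw

### The job

Pull the red-knobbed stop pin out of the rotary stand and leave it in the orange parts tray. Then turn the brake-disc turntable anticlockwise until its yellow arm comes up against the end of the brass stop screw, ease it home and keep a light steady push of about 13 newtons on a post for half a second or more - never more than 16 newtons and no knock against the screw - then let go and leave the arm touching the screw. Leave the tub, spray can and wrench where they are.

Things in the scene. Friction and masses are not known exactly. Their poses are not given: they have to be found in the camera images.
- base: Blue round base plate of the rotary stand, 320 mm across, 14 mm thick, fixed to the bench; origin at the centre of its underside, on the vertical axis of the turntable. Its z is up. Base +x is its zero direction; the near side (about towards the robot) is base -x, its yaw varies.
- turntable (a joint): Angle (rad) of the turntable (a steel brake disc with four posts and a yellow arm) about the base's z axis, growing anticlockwise seen from above; at 0 the arm points along base -x. Range -2.6 to 0.35. Turns freely apart from a bearing drag of about 0.2 N m, stays where it is left. Starts at -2.2 to -1.2; the arm meets the stop screw somewhere between -0.17 and +0.17.
- yellow_tip (a point): Outer end of the yellow arm, on its middle line, 46 mm above the bench. The arm is a 16 mm wide, 12 mm thick bar level with the disc (40 to 52 mm above the bench), reaching 140 mm from the axis. The disc: 200 mm diameter, flat top 52 mm above the bench, with a hub of 90 mm diameter that rises 12 mm more.
- post0 (a point): Centre of the top end (black cap) of an upright steel post on the disc: 12 mm diameter, top 97 mm above the bench, rising 45 mm above the disc, 75 mm from the axis; turns with the disc. Seen from above it stands 135 degrees clockwise from the yellow arm.
- post1 (a point): Top end of another such post, 45 degrees clockwise from the arm.
- post2 (a point): Top end of another such post, 45 degrees anticlockwise from the arm.
- post3 (a point): Top end of another such post, 135 degrees anticlockwise from the arm.
- stop: Dark steel block, 30 x 30 x 46 mm, fixed on the base plate; origin: centre of its underside, 115 mm along base -x and 75 mm along base -y from the axis. A brass screw, 12 mm diameter, rounded end, 46 mm above the bench, points from it along base +y at the arm. Its end is 49 to 85 mm from the block's centre, (screw_end) set anew each time, not measured. It gets 0.65 of the push on a post, less drag.
- pin_knob (a point): Centre of the red knob (26 mm diameter, 15 mm high) on top of the stop pin, 57.5 mm above its foot, at the start 71.5 mm above the bench. Room for open fingers along the tangent of the base, not the radius. The pin starts upright and loose (1.5 mm play) in an aluminium block (top 36 mm above the bench) on the base, 128 mm from the axis, 0.55 rad clockwise from base -x, 22 mm deep, in the arm's way.
- pin: The red stop pin, 65 mm long, about 70 g, shank 12 mm diameter; origin at the centre of its foot, z along it towards the knob.
- tray: Orange open parts tray, 160 (its x) x 140 (its y) x 28 mm high, walls 4 mm, floor about 4 mm thick, fixed; origin at the centre of its underside. The pin may stand or lie in it.
- tub_mid (a point): Middle of a white tub with blue lid, 80 mm diameter, 100 mm high, standing on the bench; leave alone.
- spray_mid (a point): Middle of a yellow spray can, 60 mm diameter, 170 mm high, standing on the bench; leave alone.
- wrench_mid (a point): Middle of a steel wrench, 180 mm long, lying on the bench; leave alone.
There are look-alikes about, which are no part of the job. Of the things that look like the pin, the smaller one is meant.

How it is judged (in metres and radians):
On the way, in this order (a step that is already met when the one before it is completed fails the run):
1. the pin lies or stands in the tray, let go (x of pin_knob in the frame of tray between -0.072 and 0.072 m and y of pin_knob in the frame of tray between -0.062 and 0.062 m and z of pin_knob in the frame of tray below 0.072 m and not (contact force between the fingers and anything else above 0.3 N)), for 0.2 s.
2. the arm is pressed against the screw with 4 N or more on the screw (contact force between turntable and stop above 4 N), for 0.3 s.
At the end, for the whole second after the job is handed in: the pin in the tray, at rest (its knob's centre inside the tray's walls); the arm's side within 2.5 mm of the end of the screw, turntable at rest; nothing held (all of step 1 and linear speed of pin below 0.03 m/s and y of screw_end in the frame of turntable above -0.0105 m and angular speed of turntable below 0.03 rad/s); the robot touches nothing.
It fails at once if the screw is knocked or pressed with more than 10 N (contact force between turntable and stop above 10 N).
It fails at once if the robot pushes the turntable with more than 25 N (contact force between the fingers and turntable above 25 N).
It fails at once if the tub, spray can or wrench is moved more than 20 mm (distance of any of tub_mid, spray_mid, wrench_mid from where it was at the start of the episode above 0.02 m).
It also fails if it takes over 72 s, if anything falls off the work surface, if the arm or the gripper's body presses on something with over 40 N, if the wrist force passes 120 N, or if a joint passes its speed limit or range.

### The arm

A 7-joint arm with a two-finger parallel gripper is mounted at the origin on the work surface. World frame = base frame: x ahead of the robot, y to its left, z up, the work surface at z = 0. Lengths are in m, angles in degrees, forces in N, time in s.
With the tool pointing down it reaches from about 0.35 to 0.775 m from the base axis. Payload 3.1 kg.
Tool frame: the origin (TCP) lies midway between the tips of the shut fingers; the grasp point (between the pads) lies r.grip_depth behind it (r.grip_depth is the distance from the TCP to the grasp point, in m); z points along the fingers, y is the line along which they close (so a half turn about z gives the same grasp; the last joint's range is limited). The gripper opens to 85 mm and grips with 20 to 120 N. Pads are 22 mm wide; open, the fingers measure 114 mm over their backs; the gripper's body (76 mm by 85 mm) begins 54 mm behind the grasp point. The pads swing forward as they close: fully open they stand 13 mm farther back than shut.
Start: joints at [64.704, 17.813, 0.802, 86.603, -0.252, 75.585, -1.558], TCP at [0.214, -0.507, 0.231] pointing down, gripper open.
Joint ranges: [-154.91, 154.91], [-16.99, 109.72], [-72.82, 74.43], [7.12, 147.25], [-82.49, 262.49], [11.32, 116.49], [-174.64, 174.64]. Speed limits (degrees/s): [159.86, 159.86, 180, 180, 180, 180, 180].

### API

Orientations are given as a 3x3 rotation matrix whose columns are the frame's x, y, z axes.
In Python, from station import r gives the robot as it stands.
- The arm moves only by the tool move_arm, never from a script. Its arguments are lists of equal length, an entry for each row: "linear": the shift along the tool's x, y, z in mm, a list of three; "yaw": the turn about the tool's z in degrees. In form: {"linear": [[x, y, z], ...], "yaw": [yaw, ...]}. A call has exactly 10 rows; each row is the pose to reach, as a shift and turn from the pose commanded when the call began, along the tool's axes at that moment; what a row does not reach only later rows make up. A row lasts 1/12 s, in which the tool goes at most 41.7 mm and 7.16 degrees, less where a joint would pass 70% of its speed; a pose out of reach is approached as far as the arm can. A call with a gripper value outside its range is refused whole. "hand" is the opening, from -1 (shut) to 1 (fully open), so that 0 is half open, set as the call begins (left out, the last holds). The fingers move at their own pace and stop on an object; "squeeze" is the grip in N (left out, the last holds). Time passes only in rows, so rows that repeat a pose let the fingers close, or fill a call up. It gives the time, the measured TCP pose, the force, the opening and the grip force at its end, in the units of the state.
- r.state(): the state, without advancing time (a new reading comes with each control period).
- r.camera(name): name is "side" or "top"; returns a dict with "image" (420x560x3 uint8, red, green, blue), "range_z" (420x560 float32, m along the optical axis (not along the pixel's ray), 0 where there is no reading), "fx", "fy", "cx", "cy" (pixels), "R" (3x3) and "t" (3): a world point X has camera coordinates R X + t. Camera axes: x right, y down, z forward; pixel columns grow to the right and rows downward; lengths in m; the calibration is good to about 2 mm. A picture is of the moment at which its call begins.
- r.hand_in(): hands the job in; it is judged then, once.
The state is a dict: "t": time; "joint_positions": joint angles; "dq": joint speeds; "joint_torque": joint torques, N m; "eef_pos": TCP position; "orientation": TCP orientation; "wrist_force": force on the tool from outside, world axes, zero at the start; "torque": the same for the moment, N m; "opening": finger opening in m; "grip_force": force on a finger pad.
Only numpy, scipy, OpenCV 4.12 (cv2) and the standard library are available. Lean on these libraries where they do the work, as an engineer would, in place of code of your own. Each camera call takes 0.05 s, during which the arm holds its last target. There are 200 camera calls.

## Working session

There is one attempt and no reset: what is moved stays moved. The work goes in short steps, Python scripts to look and compute and a tool call to move; the robot and the scene stay as the last step left them, time stands still between calls to the robot, and variables do not carry over. Pictures are saved under pics/ and viewed, at most 10 in all, crops included, and the job is handed in when it is done.

Besides the shell and the picture viewer there is one more tool, called after ">>>" in YAML: its name, and indented under it one key for each argument. move_arm: Moves the arm, as the interface text tells. Its arguments: {"type":"object","properties":{"linear":{"type":"array","items":{"type":"array","items":{"type":"number"}}},"yaw":{"type":"array","items":{"type":"number"}},"hand":{"type":"number"},"squeeze":{"type":"number"}},"required":["linear","yaw"]}

```bash
mkdir -p pics
python3 - <<'E'
from station import r
import cv2,numpy as np
for n in("top","side"):
    c=r.camera(n); cv2.imwrite(f"pics/{n}0.png",c["image"][:,:,::-1]); np.savez(f"{n}0.npz",**c)
    print(n,c["fx"],c["cx"],c["cy"],c["R"].round(3).tolist(),c["t"].round(3))
s=r.state();print(s["t"],s["eef_pos"],s["orientation"],s["wrist_force"],s["opening"],r.grip_depth)
E
```

```text
top 485.1699654781233 279.723936970046 215.95059691896438 [[-0.005, -1.0, -0.012], [-0.99, 0.007, -0.142], [0.142, 0.011, -0.99]] [-1.000e-03  5.580e-01  1.186e+00]
side 395.2479327981433 279.07295686081653 215.49177533558574 [[0.983, -0.185, -0.008], [-0.144, -0.738, -0.659], [0.116, 0.649, -0.752]] [-0.549  0.135  0.836]
0.1 [ 0.21382674 -0.50601978  0.23031723] [[ 9.21139830e-01  3.89230797e-01 -8.94863013e-04]
 [ 3.89231819e-01 -9.21137777e-01  1.94577467e-03]
 [-6.69367021e-05 -2.14063971e-03 -9.99997707e-01]] [-0.53196088 -0.29107718  0.0295248 ] 0.08556643097942553 0.0187
```

View pics/top0.png

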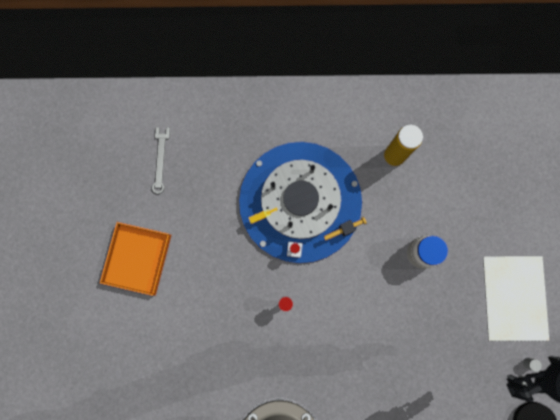

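View pics/side0.png

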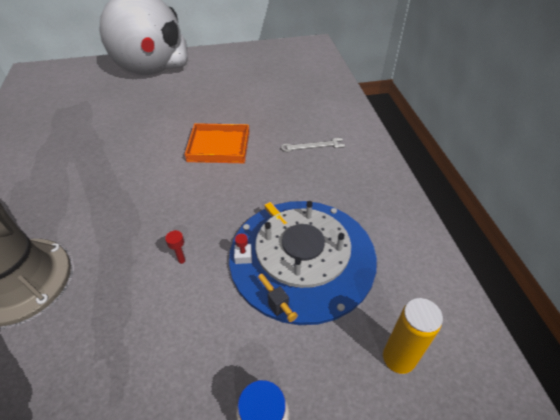

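The top view shows the stand centre at about (301,200), the yellow arm tip at (250,217), the pin knob at (295,248) in its block, and the stop screw at (327,238). The tray is at (135,260). The look-alike pin is at (285,303), the tub at (431,250) and the spray can at (405,145).

```bash
cat > h.py <<'E'
import cv2,numpy as np
from station import r
def ray(c,u,v,z):
    d=c["R"].T@np.array([(u-c["cx"])/c["fx"],(v-c["cy"])/c["fy"],1]); o=-c["R"].T@c["t"]
    return o+d*(z-o[2])/d[2]
def blobs(c,lo,hi,mn=25):
    h=cv2.cvtColor(c["image"],cv2.COLOR_RGB2HSV)
    n,l,s,ce=cv2.connectedComponentsWithStats(cv2.inRange(h,lo,hi))
    return [(l==i,s[i],ce[i]) for i in range(1,n) if s[i][4]>=mn]
def dep(c,m):
    v,u=np.nonzero(m&(c["range_z"]>0)); z=c["range_z"][v,u]
    p=np.stack([(u-c["cx"])/c["fx"]*z,(v-c["cy"])/c["fy"]*z,z])
    return ((p.T-c["t"])@c["R"])
E
python3 - <<'E'
from h import *
for n in("top","side"):
    c=dict(np.load(n+"0.npz"))
    print("==",n)
    for nm,lo,hi,mn in(("blue",(105,120,40),(125,255,255),1500),("red",(0,180,90),(4,255,255),25),("orange",(5,200,150),(16,255,255),25),("yellow",(17,150,100),(30,255,255),20)):
        for m,s,ce in blobs(c,lo,hi,mn):
            p=dep(c,m); print(nm,s.tolist(),ce.round(1),"med",np.median(p,0).round(4),"zmax",p[:,2].max().round(3))
            if nm=="blue":
                v,u=np.nonzero(m); hl=cv2.convexHull(np.stack([u,v],1).astype(np.int32))[:,0]
                w=np.array([ray(c,a,b,.014)[:2] for a,b in hl]).astype(np.float32)
                A=np.c_[2*w,np.ones(len(w))]; x=np.linalg.lstsq(A,(w**2).sum(1),rcond=None)[0]
                print(" circ",x[:2],np.sqrt(x[2]+x[:2]@x[:2]))
    im=c["image"][:,:,::-1]
    cr=im[130:275,225:385] if n=="top" else im[190:330,220:390]
    cv2.imwrite(f"pics/{n}0c.png",cv2.resize(cr,None,fx=4.6,fy=4.0 if 0 else 4.1,interpolation=2))
E
```

```text
== top
blue [239, 142, 123, 121, 5659] [298.8 201.1] med [ 0.6019 -0.056   0.0145] zmax 0.066
 circ [ 0.60012604 -0.05690955] 0.15823010628396383
red [291, 245, 8, 7, 44] [294.5 248.1] med [ 0.4732 -0.0403  0.08  ] zmax 0.086
red [279, 298, 13, 12, 120] [285.2 303.6] med [ 0.3403 -0.0165  0.0884] zmax 0.093
orange [101, 227, 68, 67, 3071] [135.6 260.2] med [0.4503 0.3674 0.0049] zmax 0.034
yellow [397, 136, 18, 15, 42] [403.  145.6] med [ 0.7005 -0.2911  0.1585] zmax 0.163
yellow [250, 209, 27, 14, 128] [260.  215.8] med [0.5559 0.047  0.0524] zmax 0.058
yellow [354, 218, 11, 8, 32] [359.7 221.9] med [ 0.5393 -0.2054  0.0528] zmax 0.059
yellow [326, 229, 16, 10, 51] [333.6 233.7] med [ 0.5099 -0.1388  0.0518] zmax 0.059
== side
blue [229, 203, 147, 122, 6378] [310.7 276.8] med [ 0.6092 -0.1362  0.0132] zmax 0.096
 circ [ 0.59797478 -0.06231023] 0.15887992859929193
blue [238, 380, 47, 40, 1605] [261.2 401.4] med [ 0.4649 -0.3659  0.0997] zmax 0.103
 circ [ 0.4639807  -0.34449537] 0.039440812616431856
red [143, 38, 10, 13, 95] [147.5  44.4] med [0.2792 0.7235 0.1422] zmax 0.159
red [166, 231, 17, 31, 266] [175.3 242.2] med [ 0.3405 -0.0262  0.0861] zmax 0.09
red [237, 235, 9, 10, 69] [240.8 239.3] med [ 0.4719 -0.046   0.0779] zmax 0.081
orange [186, 124, 62, 39, 2091] [217.5 143. ] med [0.4505 0.3703 0.0042] zmax 0.029
yellow [265, 202, 14, 13, 106] [271.3 208.6] med [0.5505 0.0512 0.051 ] zmax 0.054
yellow [277, 215, 9, 9, 34] [281.  218.8] med [0.5669 0.0167 0.0514] zmax 0.054
yellow [259, 274, 14, 17, 90] [265.7 282.5] med [ 0.5068 -0.1371  0.0505] zmax 0.053
yellow [281, 303, 16, 18, 123] [288.1 311.6] med [ 0.5366 -0.2073  0.0509] zmax 0.058
yellow [389, 311, 51, 63, 1243] [411.3 348. ] med [ 0.7082 -0.3348  0.1069] zmax 0.165
```

View pics/top0c.png

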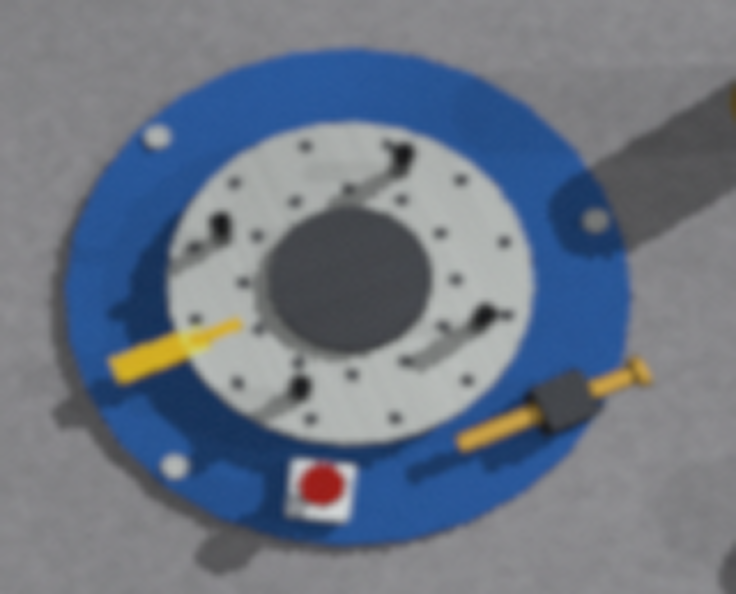

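The crop shows the screw end at full-image pixel (325,237), the arm tip at about (250,219) and the pin knob centre at (294.5,248). The geometry agrees with the spec.

```bash
cat >> h.py <<'E'
def shift(dst,yawdir=None):
    s=r.state(); R=s["orientation"]; print("t",s["t"],"pos",s["eef_pos"].round(4),"shift mm",(1000*R.T@(np.array(dst)-s["eef_pos"])).round(1),"F",s["wrist_force"].round(2),"open",s["opening"])
    if yawdir is not None:
        d=R.T@np.array([*yawdir,0]); a=np.degrees(np.arctan2(-d[0],d[1])); print("yaw",(a+90)%180-90)
E
python3 - <<'E'
from h import *
c=dict(np.load("top0.npz")); C=np.array([.600,-.058])
print("knob top",ray(c,294.5,248.1,.076), "screw",ray(c,325,237.3,.046),"armtip",ray(c,250.3,218.5,.046))
c2=dict(np.load("side0.npz")); print("side knob",ray(c2,240.8,239.3,.075),"screw",ray(c2,259.5,275,.046))
for n,m in(("top",c),("side",c2)):
    b=blobs(m,(5,200,150),(16,255,255),1000)[0]
    v,u=np.nonzero(b[0]); w=np.array([ray(m,x,y,.016)[:2] for x,y in zip(u,v)]); print(cv2.minAreaRect((w*1000).astype(np.float32)))
k=np.array([.472,-.043])-C; t=np.array([-k[1],k[0]])/np.hypot(*k)
shift([.472,-.043,.13],t); print(t)
E
```

```text
knob top [ 0.47326735 -0.04039206  0.076     ] screw [ 0.50206988 -0.11732405  0.046     ] armtip [0.55070369 0.06940109 0.046     ]
side knob [ 0.47203616 -0.04236658  0.075     ] screw [ 0.49801499 -0.11569659  0.046     ]
((454.0982666015625, 366.04803466796875), (140.3158721923828, 154.92379760742188), 76.92181396484375)
((450.1823425292969, 361.10809326171875), (166.31536865234375, 162.38954162597656), 76.85664367675781)
t 0.1 pos [ 0.2138 -0.506   0.2303] shift mm [ 418.  -325.8  101. ] F [-0.53 -0.29  0.03] open 0.08556643097942553
yaw 29.590627882288317
[-0.11639103 -0.99320347]
```

>>> move_arm:
  linear:
    - [40,-31,0]
    - [80,-62,0]
    - [120,-93,0]
    - [160,-124,0]
    - [200,-155,0]
    - [240,-187,0]
    - [280,-218,0]
    - [320,-249,0]
    - [350,-273,0]
    - [370,-288,0]
  yaw: [3,6,9,12,15,18,21,24,27,30]
  hand: 1

```text
t: 0.93
eef_pos: [0.4174, -0.1409, 0.2311]
orientation: [[0.992, -0.126, -0.0], [-0.126, -0.992, -0.0], [-0.0, 0.0, -1.0]]
wrist_force: [0.3, 0.4, 0.4]
opening: 0.0855
grip_force: 0.0
```

>>> move_arm:
  linear:
    - [10,0,10]
    - [20,-10,20]
    - [20,-20,30]
    - [20,-30,40]
    - [20,-40,50]
    - [20,-40,50]
    - [20,-40,50]
    - [20,-40,50]
    - [20,-40,50]
    - [20,-40,50]
  yaw: [0,0,0,0,0,0,0,0,0,0]

```text
t: 1.77
eef_pos: [0.4423, -0.1066, 0.1819]
orientation: [[0.992, -0.125, 0.001], [-0.125, -0.992, -0.001], [0.001, 0.001, -1.0]]
wrist_force: [0.1, 0.4, -0.7]
opening: 0.0855
grip_force: 0.0
```

Run:
```python
from h import *
shift([.4725,-.0415,.053],[-.116,-.993])
```

```text
t 1.7667 pos [ 0.4423 -0.1066  0.1819] shift mm [ 21.6 -68.4 128.9] F [ 0.15  0.44 -0.74] open 0.08550432263267453
yaw -0.5204612326509732
```

>>> move_arm:
  linear:
    - [10,-25,0]
    - [20,-50,10]
    - [21.6,-68.4,20]
    - [21.6,-68.4,40]
    - [21.6,-68.4,50]
    - [21.6,-68.4,60]
    - [21.6,-68.4,70]
    - [21.6,-68.4,70]
    - [21.6,-68.4,70]
    - [21.6,-68.4,70]
  yaw: [0,0,0,0,0,0,0,0,0,0]

```text
t: 2.6
eef_pos: [0.4725, -0.041, 0.1119]
orientation: [[0.992, -0.125, 0.001], [-0.125, -0.992, -0.0], [0.001, 0.0, -1.0]]
wrist_force: [0.6, 0.1, -0.5]
opening: 0.0858
grip_force: 0.0
```

Run:
```python
from h import *
shift([.4725,-.0415,.053],[-.116,-.993])
c=r.camera("side"); cv2.imwrite("pics/a.png",cv2.resize(c["image"][170:320,180:380,::-1],None,fx=4,fy=4))
```

```text
t 2.6 pos [ 0.4725 -0.041   0.1119] shift mm [ 0.   0.5 58.9] F [ 0.62  0.13 -0.53] open 0.08577986165086547
yaw -0.4929770899591972
```

View pics/a.png

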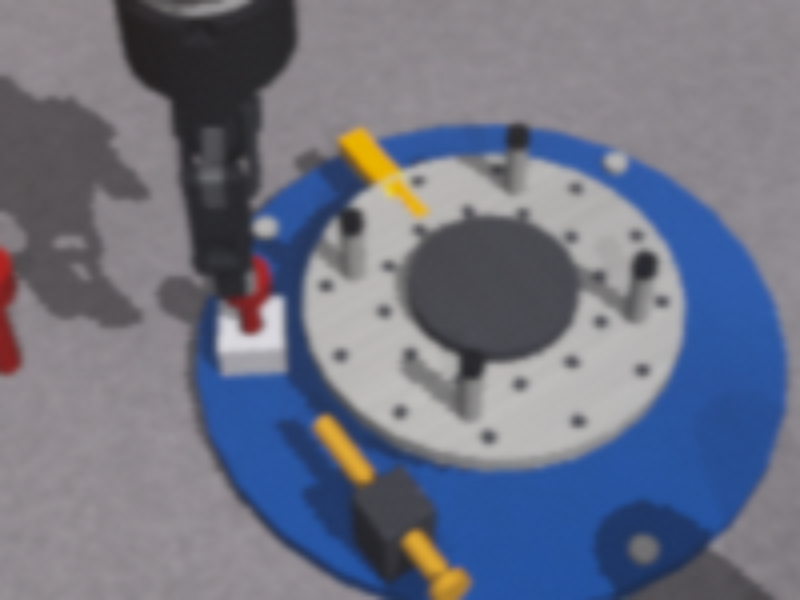

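The crop shows the gripper above the pin knob, at crop pixel (245,285), with the fingers on either side along the tangent. I'm descending and gripping.

>>> move_arm:
  linear:
    - [0,0,15]
    - [0,0,30]
    - [0,0,42]
    - [0,0,52]
    - [0,0,58]
    - [0,0,58]
    - [0,0,58]
    - [0,0,58]
    - [0,0,58]
    - [0,0,58]
  yaw: [0,0,0,0,0,0,0,0,0,0]

```text
t: 3.48
eef_pos: [0.4726, -0.0405, 0.0539]
orientation: [[0.992, -0.123, 0.001], [-0.123, -0.992, -0.0], [0.001, 0.0, -1.0]]
wrist_force: [0.0, -0.7, -0.2]
opening: 0.0856
grip_force: 0.0
```

>>> move_arm:
  linear:
    - [0,0,0]
    - [0,0,0]
    - [0,0,0]
    - [0,0,0]
    - [0,0,0]
    - [0,0,0]
    - [0,0,0]
    - [0,0,0]
    - [0,0,0]
    - [0,0,0]
  yaw: [0,0,0,0,0,0,0,0,0,0]
  hand: -1
  squeeze: 40

```text
t: 4.32
eef_pos: [0.4721, -0.0404, 0.0534]
orientation: [[0.992, -0.123, 0.0], [-0.123, -0.992, 0.0], [0.0, -0.0, -1.0]]
wrist_force: [-0.4, 0.1, 2.5]
opening: 0.024
grip_force: 39.3
```

>>> move_arm:
  linear:
    - [0,0,-6]
    - [0,0,-14]
    - [0,0,-22]
    - [0,0,-32]
    - [0,0,-45]
    - [0,0,-60]
    - [0,0,-80]
    - [0,0,-100]
    - [0,0,-110]
    - [0,0,-110]
  yaw: [0,0,0,0,0,0,0,0,0,0]

```text
t: 5.15
eef_pos: [0.4741, -0.0405, 0.1664]
orientation: [[0.992, -0.124, 0.007], [-0.124, -0.992, -0.001], [0.007, 0.0, -1.0]]
wrist_force: [0.0, 0.1, -0.4]
opening: 0.024
grip_force: 39.3
```

Run:
```python
from h import *
shift([.453,.366,.165],[-.23,-.973])
c=r.camera("side"); cv2.imwrite("pics/b.png",cv2.resize(c["image"][130:320,160:380,::-1],None,fx=3,fy=3))
```

```text
t 5.15 pos [ 0.4741 -0.0405  0.1664] shift mm [ -71.2 -400.8    0.9] F [ 0.01  0.07 -0.39] open 0.02397156710819987
yaw 6.2040231703134765
```

View pics/b.png

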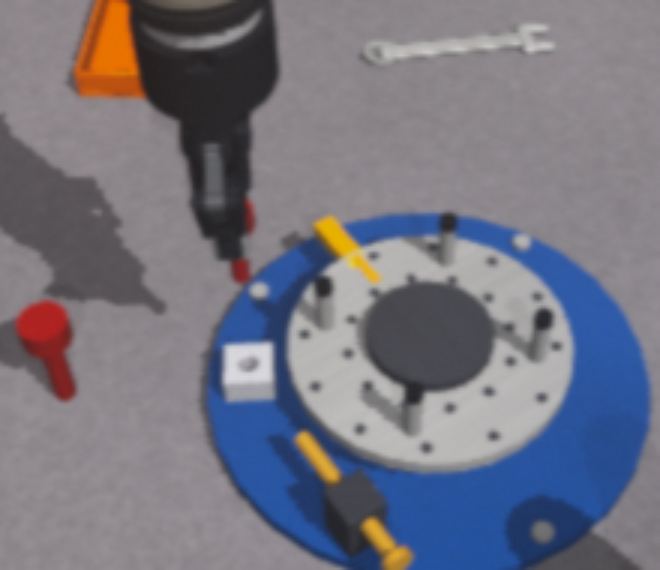

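The crop shows the pin hanging free of the block, with its foot at crop pixel (240,272) and the block's hole empty. I'm moving to the tray.

>>> move_arm:
  linear:
    - [-5,-20,0]
    - [-10,-55,0]
    - [-17,-90,0]
    - [-24,-130,0]
    - [-31,-170,0]
    - [-38,-210,0]
    - [-45,-250,0]
    - [-52,-280,0]
    - [-58,-305,0]
    - [-62,-320,0]
  yaw: [0,0,0,0,0,0,0,0,0,0]

```text
t: 6.03
eef_pos: [0.4474, 0.2885, 0.1618]
orientation: [[0.993, -0.118, -0.003], [-0.118, -0.993, 0.001], [-0.003, -0.001, -1.0]]
wrist_force: [0.2, 0.5, -0.5]
opening: 0.0238
grip_force: 39.4
```

>>> move_arm:
  linear:
    - [-5,-25,0]
    - [-9,-50,0]
    - [-9,-70,0]
    - [-9,-80,0]
    - [-9,-80,0]
    - [-9,-80,0]
    - [-9,-80,0]
    - [-9,-80,0]
    - [-9,-80,0]
    - [-9,-80,0]
  yaw: [0,0,0,0,0,0,0,0,0,0]

```text
t: 6.87
eef_pos: [0.4513, 0.3642, 0.1634]
orientation: [[0.992, -0.125, 0.0], [-0.125, -0.992, -0.001], [0.0, 0.001, -1.0]]
wrist_force: [0.0, -0.3, 0.1]
opening: 0.0243
grip_force: 39.4
```

Run:
```python
from h import *
shift([.453,.366,.045],[-.23,-.973])
```

```text
t 6.8667 pos [0.4513 0.3642 0.1634] shift mm [  1.4  -2.1 118.4] F [ 0.01 -0.26  0.07] open 0.024316498090686853
yaw 6.115135370256667
```

>>> move_arm:
  linear:
    - [0,0,20]
    - [0,0,45]
    - [0,0,70]
    - [0,0,90]
    - [0,0,102]
    - [0,0,110]
    - [0,0,115]
    - [0,0,118]
    - [0,0,118]
    - [0,0,118]
  yaw: [0,0,0,0,0,0,0,0,0,0]

```text
t: 7.7
eef_pos: [0.4514, 0.3659, 0.0462]
orientation: [[0.992, -0.123, 0.001], [-0.123, -0.992, 0.001], [0.001, -0.001, -1.0]]
wrist_force: [-0.1, 0.6, -1.6]
opening: 0.024
grip_force: 39.4
```

>>> move_arm:
  linear:
    - [0,0,0]
    - [0,0,0]
    - [0,0,0]
    - [0,0,0]
    - [0,0,0]
    - [0,0,0]
    - [0,0,0]
    - [0,0,0]
    - [0,0,0]
    - [0,0,0]
  yaw: [0,0,0,0,0,0,0,0,0,0]
  hand: 0.2

```text
t: 8.53
eef_pos: [0.4508, 0.3653, 0.0453]
orientation: [[0.992, -0.123, -0.0], [-0.123, -0.992, -0.0], [-0.0, 0.0, -1.0]]
wrist_force: [0.4, 0.2, 0.3]
opening: 0.0511
grip_force: 0.0
```

>>> move_arm:
  linear:
    - [0,0,-10]
    - [0,0,-25]
    - [0,0,-45]
    - [0,0,-70]
    - [0,0,-100]
    - [0,0,-120]
    - [0,0,-120]
    - [0,0,-120]
    - [0,0,-120]
    - [0,0,-120]
  yaw: [0,0,0,0,0,0,0,0,0,0]

```text
t: 9.37
eef_pos: [0.4502, 0.3644, 0.164]
orientation: [[0.992, -0.123, -0.002], [-0.123, -0.992, -0.002], [-0.002, 0.002, -1.0]]
wrist_force: [-0.0, 0.2, -0.0]
opening: 0.0512
grip_force: 0.0
```

Run:
```python
from h import *
c=dict(np.load("top0.npz"))
P=np.array([ray(c,225+x/4.6,130+y/4.1,.097)[:2] for x,y in((400,155),(220,225),(300,388),(485,317))])
C=P.mean(0); print(P.round(4),C,[np.hypot(*(p-C)).round(4) for p in P],[np.degrees(np.arctan2(*(p-C)[::-1])).round(1) for p in P])
print(r.state()["joint_positions"])
c=r.camera("side"); 
for m,s,ce in blobs(c,(0,180,90),(4,255,255),25): print(s,ce,np.median(dep(c,m),0))
cv2.imwrite("pics/c.png",cv2.resize(c["image"][90:240,130:330,::-1],None,fx=3,fy=3))
shift([.60+.075*np.cos(1.1),-.057+.075*np.sin(1.1),.16])
```

```text
[[ 0.6675 -0.0845]
 [ 0.6258  0.0112]
 [ 0.5281 -0.0302]
 [ 0.5695 -0.1275]] [ 0.59773126 -0.05775514] [np.float64(0.0747), np.float64(0.0744), np.float64(0.0749), np.float64(0.0753)] [np.float64(-20.9), np.float64(67.9), np.float64(158.4), np.float64(-112.0)]
[ -18.9031542    27.07375206  -31.19039647   86.81448158   14.48656585
   70.33296639 -149.33144696]
[143  38  10  13 102] [147.52941176  44.38235294] [0.27957968 0.72363421 0.14267473]
[212 124   8  21  87] [215.93103448 130.8045977 ] [0.45114874 0.35792512 0.06351718]
[166 231  18  31 260] [175.32692308 241.99615385] [ 0.34071601 -0.02607541  0.08595958]
t 9.4167 pos [0.4502 0.3644 0.1638] shift mm [226.2 329.1   4.1] F [0.22 0.02 0.13] open 0.051306574839590835
```

View pics/c.png

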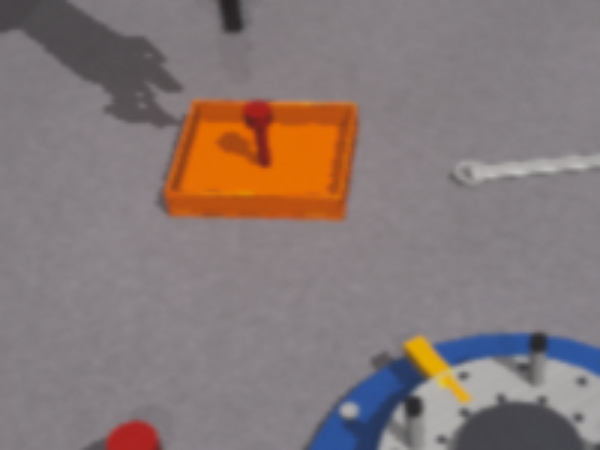

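The crop shows the pin standing upright in the tray with its knob at crop pixel (258,113). Post 1 is at about 68° around the axis. Next I shut the fingers and go behind it.

>>> move_arm:
  linear:
    - [20,26,0]
    - [45,58,0]
    - [68,90,0]
    - [92,120,0]
    - [116,152,0]
    - [140,184,0]
    - [164,215,0]
    - [185,242,0]
    - [203,265,0]
    - [215,280,0]
  yaw: [1,3,5,7,9,11,13,15,15,15]
  hand: -1

```text
t: 10.25
eef_pos: [0.6306, 0.0554, 0.1635]
orientation: [[0.925, -0.381, -0.002], [-0.381, -0.925, -0.003], [-0.001, 0.004, -1.0]]
wrist_force: [0.5, -1.3, -0.2]
opening: -0.0001
grip_force: 0.0
```

>>> move_arm:
  linear:
    - [0,0,0]
    - [0,0,0]
    - [0,0,0]
    - [0,0,0]
    - [0,0,0]
    - [0,0,0]
    - [0,0,0]
    - [0,0,0]
    - [0,0,0]
    - [0,0,0]
  yaw: [0,0,0,0,0,0,0,0,0,0]

```text
t: 11.08
eef_pos: [0.6296, 0.0609, 0.1653]
orientation: [[0.927, -0.376, 0.0], [-0.376, -0.927, -0.0], [0.0, 0.0, -1.0]]
wrist_force: [-0.3, 0.8, -0.2]
opening: 0.0
grip_force: 0.0
```

Run:
```python
from h import *
shift([.6675,-.0048,.072],[.375,-.927]); s=r.state();print(s["joint_positions"],s["orientation"].round(3))
```

```text
t 11.0833 pos [0.6296 0.0609 0.1653] shift mm [59.8 46.7 93.4] F [-0.26  0.81 -0.18] open 1.399201580664817e-06
yaw -44.10790202257356
[   7.15680416   31.62888999  -22.43824424   77.68278996   12.0897937
   73.0233797  -127.87635088] [[ 0.927 -0.376  0.   ]
 [-0.376 -0.927 -0.   ]
 [ 0.     0.    -1.   ]]
```

>>> move_arm:
  linear:
    - [20,15,0]
    - [40,31,0]
    - [55,43,0]
    - [60,47,0]
    - [60,47,15]
    - [60,47,35]
    - [60,47,55]
    - [60,47,75]
    - [60,47,90]
    - [60,47,93]
  yaw: [0,0,0,0,0,0,0,0,0,0]

```text
t: 11.92
eef_pos: [0.6646, -0.0043, 0.0686]
orientation: [[0.927, -0.375, -0.007], [-0.375, -0.927, 0.001], [-0.007, 0.002, -1.0]]
wrist_force: [0.1, -0.6, -0.5]
opening: 0.0002
grip_force: 0.0
```

```bash
cat >> h.py <<'E'
C=np.array([.598,-.058])
def arc(phis,off,rad=.075,z=.072):
    "tool shifts (mm) and yaws for pusher `off` m behind a post at world angles phis; tool -x along the tangent"
    s=r.state(); R=s["orientation"]; yaw0=np.degrees(np.arctan2(R[1,0],R[0,0]))
    for p in phis:
        a=np.radians(p); er=np.array([np.cos(a),np.sin(a)]); et=np.array([-er[1],er[0]])
        d=R.T@(np.array([*(C+rad*er-off*et),z])-s["eef_pos"])*1000
        print(p,d.round(1).tolist(),"yaw",round(-((p-90-yaw0+180)%360-180),1))
    print(s["t"],s["eef_pos"].round(4),s["wrist_force"].round(2))
E
python3 -c "
from h import *
arc([68,68,73,78,83,88,93,98,103,108],.017)"
```

```text
68 [-24.6, -0.2, -3.2] yaw -0.0
68 [-24.6, -0.2, -3.2] yaw -0.0
73 [-31.2, -1.4, -3.2] yaw -5.0
78 [-37.9, -2.0, -3.1] yaw -10.0
83 [-44.6, -2.1, -3.1] yaw -15.0
88 [-51.3, -1.5, -3.0] yaw -20.0
93 [-57.9, -0.4, -3.0] yaw -25.0
98 [-64.4, 1.3, -2.9] yaw -30.0
103 [-70.7, 3.6, -2.9] yaw -35.0
108 [-76.8, 6.4, -2.8] yaw -40.0
11.9167 [ 0.6646 -0.0043  0.0686] [ 0.14 -0.58 -0.46]
```

>>> move_arm:
  linear:
    - [-4,0,0]
    - [-8,0,0]
    - [-11,0,0]
    - [-13,0,0]
    - [-15,0,0]
    - [-17,0,0]
    - [-19,0,0]
    - [-21,0,0]
    - [-23,0,0]
    - [-25,0,0]
  yaw: [0,0,0,0,0,0,0,0,0,0]

```text
t: 12.75
eef_pos: [0.6442, 0.0042, 0.0723]
orientation: [[0.927, -0.376, -0.0], [-0.376, -0.927, -0.0], [-0.0, 0.0, -1.0]]
wrist_force: [0.0, -1.2, 0.4]
opening: -0.0003
grip_force: 0.0
```

```bash
python3 -c "
from h import *
arc([69,71,73,76,79,82,85,88,91,94],.017)"
```

```text
69 [-3.9, -0.3, 0.3] yaw -1.1
71 [-6.5, -0.8, 0.3] yaw -3.1
73 [-9.2, -1.2, 0.3] yaw -5.1
76 [-13.2, -1.6, 0.3] yaw -8.1
79 [-17.2, -1.8, 0.3] yaw -11.1
82 [-21.2, -1.9, 0.3] yaw -14.1
85 [-25.2, -1.7, 0.3] yaw -17.1
88 [-29.2, -1.2, 0.3] yaw -20.1
91 [-33.2, -0.6, 0.3] yaw -23.1
94 [-37.2, 0.2, 0.3] yaw -26.1
12.75 [0.6442 0.0042 0.0723] [ 0.01 -1.19  0.39]
```

>>> move_arm:
  linear:
    - [-2,0,0]
    - [-4,0,0]
    - [-6,-1,0]
    - [-8,-1,0]
    - [-10,-1,0]
    - [-12.5,-1.5,0]
    - [-15,-1.7,0]
    - [-18,-1.8,0]
    - [-21,-1.9,0]
    - [-24,-1.8,0]
  yaw: [0,-1,-3,-4,-6,-8,-9,-12,-14,-16]

```text
t: 13.58
eef_pos: [0.6231, 0.0141, 0.0724]
orientation: [[0.994, -0.105, 0.001], [-0.105, -0.994, -0.001], [0.001, 0.001, -1.0]]
wrist_force: [2.5, -1.8, -1.6]
opening: 0.0001
grip_force: 1.4
```

```bash
python3 -c "
from h import *
arc([86,89,92,96,100,104,108,112,115,118],.017)"
```

```text
86 [-3.1, -1.2, 0.4] yaw -2.0
89 [-7.1, -1.8, 0.4] yaw -5.0
92 [-11.1, -2.3, 0.4] yaw -8.0
96 [-16.4, -2.5, 0.4] yaw -12.0
100 [-21.8, -2.4, 0.4] yaw -16.0
104 [-27.1, -1.9, 0.4] yaw -20.0
108 [-32.4, -1.1, 0.4] yaw -24.0
112 [-37.7, 0.2, 0.4] yaw -28.0
115 [-41.5, 1.3, 0.4] yaw -31.0
118 [-45.3, 2.7, 0.3] yaw -34.0
13.5833 [0.6231 0.0141 0.0724] [ 2.54 -1.84 -1.56]
```

>>> move_arm:
  linear:
    - [-3.1,-1.2,0]
    - [-7.1,-1.8,0]
    - [-11.1,-2.3,0]
    - [-16.4,-2.5,0]
    - [-21.8,-2.4,0]
    - [-27.1,-1.9,0]
    - [-32.4,-1.1,0]
    - [-37.7,0.2,0]
    - [-41.5,1.3,0]
    - [-45.3,2.7,0]
  yaw: [-2,-5,-8,-12,-16,-20,-24,-28,-31,-34]

```text
t: 14.42
eef_pos: [0.5785, 0.0169, 0.073]
orientation: [[0.882, 0.47, 0.003], [0.47, -0.882, -0.0], [0.003, 0.001, -1.0]]
wrist_force: [2.6, -0.2, -1.8]
opening: -0.0001
grip_force: 1.4
```

```bash
python3 -c "
from h import *
arc([116,119,122,125,129,133,136,139,141,143],.017)"
```

```text
116 [1.7, 1.0, 1.0] yaw 2.1
119 [-2.2, 0.1, 1.0] yaw -0.9
122 [-6.2, -0.7, 1.0] yaw -3.9
125 [-10.2, -1.2, 1.0] yaw -6.9
129 [-15.5, -1.5, 1.0] yaw -10.9
133 [-20.9, -1.5, 0.9] yaw -14.9
136 [-24.9, -1.3, 0.9] yaw -17.9
139 [-28.9, -0.8, 0.9] yaw -20.9
141 [-31.6, -0.4, 0.9] yaw -22.9
143 [-34.2, 0.1, 0.9] yaw -24.9
14.4167 [0.5785 0.0169 0.073 ] [ 2.62 -0.15 -1.78]
```

>>> move_arm:
  linear:
    - [-2.2,0.1,0]
    - [-6.2,-0.7,0]
    - [-10.2,-1.2,0]
    - [-15.5,-1.5,0]
    - [-20.9,-1.5,0]
    - [-24.9,-1.3,0]
    - [-28.9,-0.8,0]
    - [-31.6,-0.4,0]
    - [-33.5,0,0]
    - [-34.2,0.1,0]
  yaw: [-1,-4,-7,-11,-15,-18,-21,-23,-24.5,-25]

```text
t: 15.25
eef_pos: [0.5479, 0.0016, 0.0729]
orientation: [[0.603, 0.798, 0.002], [0.798, -0.603, 0.001], [0.002, 0.001, -1.0]]
wrist_force: [2.4, 0.3, 0.2]
opening: -0.0004
grip_force: 1.3
```

```bash
python3 -c "
from h import *
arc([144,146,148,150,152,154,156,158,160,162],.017)
c=r.camera('side'); cv2.imwrite('pics/d.png',cv2.resize(c['image'][190:330,200:390,::-1],None,fx=4,fy=4,interpolation=2))
c=r.camera('top'); cv2.imwrite('pics/e.png',cv2.resize(c['image'][190:270,260:390,::-1],None,fx=6,fy=6,interpolation=2))
"
```

```text
144 [-1.8, 0.6, 0.9] yaw -1.1
146 [-4.4, 0.1, 0.9] yaw -3.1
148 [-7.1, -0.3, 0.9] yaw -5.1
150 [-9.7, -0.7, 0.9] yaw -7.1
152 [-12.4, -0.9, 0.9] yaw -9.1
154 [-15.1, -1.0, 0.9] yaw -11.1
156 [-17.8, -1.0, 0.9] yaw -13.1
158 [-20.4, -1.0, 0.9] yaw -15.1
160 [-23.1, -0.8, 0.9] yaw -17.1
162 [-25.8, -0.6, 0.9] yaw -19.1
15.25 [0.5479 0.0016 0.0729] [2.42 0.32 0.19]
```

View pics/d.png

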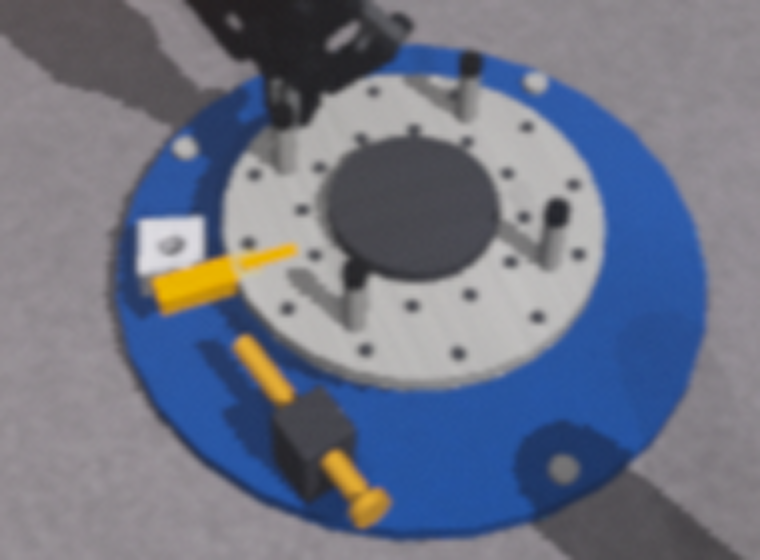

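The crop shows the arm past the block, with its tip at (158,295). The screw end at (245,342) is still a clear gap away. I'm computing the gap.

```bash
cat >> h.py <<'E'
def arm():
    for n in("top","side"):
        c=r.camera(n)
        for m,s,ce in blobs(c,(17,150,100),(30,255,255),15):
            p=dep(c,m); p=p[(p[:,2]<.056)&(p[:,2]>.046)][:,:2]-C
            if len(p)<10: continue
            rr=np.hypot(*p.T); q=np.median(p[(rr>.1)],0) if (rr>.1).any() else [0,0]
            print(n,ce.round(1),len(p),"median",(q+C).round(4),"angle",np.degrees(np.arctan2(q[1],q[0])).round(2)%360)
E
python3 -c "
from h import *
arm()
c=r.camera('side')
print('screw',ray(c,200+242/4,190+341/4,.048),'edge',ray(c,200+165/4,190+313/4,.052),ray(c,200+240/4,190+290/4,.052))"
```

```text
top [359.5 222. ] 27 median [ 0.539  -0.2017] angle 247.69
top [333.4 233.8] 48 median [ 0.5097 -0.1381] angle 222.21
side [252.4 259.2] 217 median [ 0.4806 -0.0803] angle 190.75
side [265.6 282.4] 89 median [ 0.5067 -0.137 ] angle 220.88
side [288.1 311.6] 109 median [ 0.5365 -0.2065] angle 247.51999999999998
side [409.1 347.6] 73 median [ 0.7058 -0.334 ] angle 291.34000000000003
screw [ 0.49976212 -0.11793297  0.048     ] edge [ 0.46435989 -0.09699669  0.052     ] [ 0.50320914 -0.09046214  0.052     ]
```

>>> move_arm:
  linear:
    - [-1,0,0]
    - [-2,0,0]
    - [-3,0,0]
    - [-4,0,0]
    - [-5,0,0]
    - [-6,-0.2,0]
    - [-7,-0.3,0]
    - [-8,-0.4,0]
    - [-9,-0.6,0]
    - [-9.7,-0.7,0]
  yaw: [0,-1,-2,-3,-3.5,-4,-5,-6,-6.5,-7]

```text
t: 16.33
eef_pos: [0.5404, -0.0064, 0.0721]
orientation: [[0.501, 0.866, -0.001], [0.866, -0.501, 0.0], [-0.0, -0.001, -1.0]]
wrist_force: [0.4, 2.8, 0.5]
opening: 0.0002
grip_force: 1.4
```

```bash
python3 -c "
from h import *
arc([150,152,154,156,158,160,162],.017)
arm()"
```

```text
150 [1.1, 0.6, 0.1] yaw -0.0
152 [-1.5, 0.1, 0.1] yaw -2.0
154 [-4.1, -0.4, 0.1] yaw -4.0
156 [-6.8, -0.7, 0.1] yaw -6.0
158 [-9.5, -1.0, 0.1] yaw -8.0
160 [-12.2, -1.2, 0.1] yaw -10.0
162 [-14.8, -1.2, 0.1] yaw -12.0
16.3333 [ 0.5404 -0.0064  0.0721] [0.37 2.77 0.45]
top [359.6 222. ] 28 median [ 0.5389 -0.2034] angle 247.89
top [334.3 233.4] 45 median [ 0.5117 -0.1394] angle 223.32
side [268.5 257.9] 41 median [ 0.598 -0.058] angle 0.0
side [251.6 267. ] 166 median [ 0.4847 -0.0965] angle 198.76
side [265.6 282.4] 87 median [ 0.5064 -0.1374] angle 220.91
side [288.1 311.6] 108 median [ 0.5366 -0.2063] angle 247.49
side [409.  347.5] 69 median [ 0.7056 -0.3344] angle 291.27
```

>>> move_arm:
  linear:
    - [-0.3,0,0]
    - [-0.6,0,0]
    - [-0.9,0,0]
    - [-1.2,0,0]
    - [-1.5,0,0]
    - [-1.8,0,0]
    - [-2.1,0,0]
    - [-2.4,0,0]
    - [-2.7,-0.1,0]
    - [-3,-0.2,0]
  yaw: [0,-0.5,-0.5,-1,-1,-1.5,-1.5,-2,-2,-2]

```text
t: 17.27
eef_pos: [0.5392, -0.0091, 0.0721]
orientation: [[0.471, 0.882, -0.0], [0.882, -0.471, -0.0], [-0.0, -0.0, -1.0]]
wrist_force: [0.6, 3.4, -2.2]
opening: 0.0001
grip_force: 1.4
```

>>> move_arm:
  linear:
    - [-0.2,0,0]
    - [-0.4,0,0]
    - [-0.6,0,0]
    - [-0.8,0,0]
    - [-1,0,0]
    - [-1.2,0,0]
    - [-1.4,0,0]
    - [-1.6,0,0]
    - [-1.8,0,0]
    - [-2,-0.1,0]
  yaw: [0,0,-0.5,-0.5,-1,-1,-1,-1.5,-1.5,-1.5]

```text
t: 18.1
eef_pos: [0.5383, -0.0107, 0.0723]
orientation: [[0.448, 0.894, 0.0], [0.894, -0.448, -0.0], [0.0, 0.0, -1.0]]
wrist_force: [0.4, 2.8, -1.4]
opening: -0.0001
grip_force: 1.4
```

```bash
python3 -c "
from h import *
arc([152,154,156,158,160,162],.017)
arm()"
```

```text
152 [3.2, 0.1, 0.3] yaw 1.4
154 [0.6, -0.6, 0.3] yaw -0.6
156 [-2.0, -1.1, 0.3] yaw -2.6
158 [-4.7, -1.5, 0.3] yaw -4.6
160 [-7.3, -1.8, 0.3] yaw -6.6
162 [-10.0, -2.1, 0.3] yaw -8.6
18.1 [ 0.5383 -0.0107  0.0723] [ 0.36  2.81 -1.45]
top [359.6 222. ] 27 median [ 0.5392 -0.2044] angle 248.11
top [335.2 232.9] 39 median [ 0.5121 -0.1421] angle 224.4
side [256.2 267.7] 214 median [ 0.4872 -0.1033] angle 202.23
side [265.6 282.4] 86 median [ 0.5068 -0.1375] angle 221.09
side [288.1 311.6] 109 median [ 0.5364 -0.2058] angle 247.37
side [408.9 347.5] 68 median [ 0.7056 -0.3337] angle 291.31
```

>>> move_arm:
  linear:
    - [-0.2,-0.1,0]
    - [-0.4,-0.2,0]
    - [-0.6,-0.3,0]
    - [-0.8,-0.4,0]
    - [-1,-0.5,0]
    - [-1.2,-0.5,0]
    - [-1.4,-0.5,0]
    - [-1.6,-0.5,0]
    - [-1.8,-0.6,0]
    - [-2,-0.6,0]
  yaw: [0,0,-0.5,-0.5,-1,-1,-1,-1.5,-1.5,-1.5]

```text
t: 19.03
eef_pos: [0.537, -0.0123, 0.0724]
orientation: [[0.424, 0.906, 0.0], [0.906, -0.424, -0.0], [0.0, 0.0, -1.0]]
wrist_force: [1.0, 1.7, -1.4]
opening: 0.0002
grip_force: 1.3
```

>>> move_arm:
  linear:
    - [-0.2,-0.1,0]
    - [-0.4,-0.2,0]
    - [-0.6,-0.2,0]
    - [-0.8,-0.2,0]
    - [-1,-0.2,0]
    - [-1.2,-0.2,0]
    - [-1.4,-0.2,0]
    - [-1.6,-0.2,0]
    - [-1.8,-0.2,0]
    - [-2,-0.2,0]
  yaw: [0,0,-0.5,-0.5,-1,-1,-1,-1.5,-1.5,-1.5]

```text
t: 19.87
eef_pos: [0.5358, -0.0138, 0.0724]
orientation: [[0.4, 0.916, 0.0], [0.916, -0.4, 0.0], [0.0, 0.0, -1.0]]
wrist_force: [0.7, 1.8, -1.5]
opening: -0.0002
grip_force: 1.3
```

>>> move_arm:
  linear:
    - [-0.2,-0.1,0]
    - [-0.4,-0.1,0]
    - [-0.6,-0.2,0]
    - [-0.8,-0.2,0]
    - [-1,-0.2,0]
    - [-1.2,-0.2,0]
    - [-1.4,-0.2,0]
    - [-1.6,-0.2,0]
    - [-1.8,-0.2,0]
    - [-2,-0.2,0]
  yaw: [0,0,-0.5,-0.5,-1,-1,-1,-1.5,-1.5,-1.5]

```text
t: 20.7
eef_pos: [0.5347, -0.0155, 0.0723]
orientation: [[0.376, 0.927, -0.0], [0.927, -0.376, 0.0], [0.0, -0.0, -1.0]]
wrist_force: [1.3, 2.4, 0.3]
opening: -0.0
grip_force: 1.3
```

```bash
python3 -c "
from h import *
arc([156,158,160,162],.017)
arm()
c=r.camera('side'); cv2.imwrite('pics/f.png',cv2.resize(c['image'][230:330,220:350,::-1],None,fx=6,fy=6,interpolation=2))"
```

```text
156 [3.9, 0.2, 0.3] yaw 1.9
158 [1.3, -0.4, 0.3] yaw -0.1
160 [-1.3, -1.0, 0.3] yaw -2.1
162 [-3.9, -1.4, 0.3] yaw -4.1
20.7 [ 0.5347 -0.0155  0.0723] [1.29 2.38 0.3 ]
top [359.6 222. ] 27 median [ 0.5392 -0.2044] angle 248.12
top [335.7 232.7] 35 median [ 0.5124 -0.1446] angle 225.35
side [260.5 273.6] 317 median [ 0.4993 -0.1171] angle 210.93
side [288.1 311.6] 109 median [ 0.5364 -0.2067] angle 247.5
side [408.9 347.3] 69 median [ 0.7072 -0.3343] angle 291.56
```

View pics/f.png

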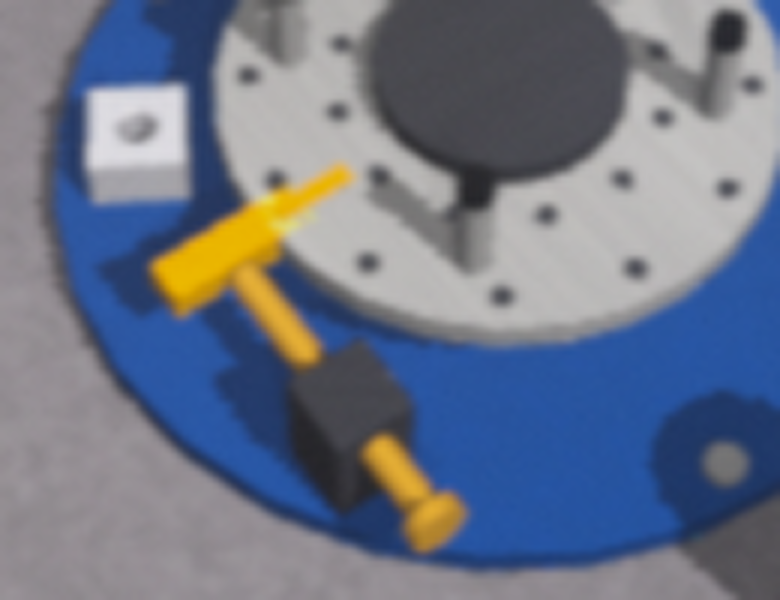

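The crop shows the arm's side almost at the screw end, at (240,278). I keep creeping.

>>> move_arm:
  linear:
    - [-0.15,-0.1,0]
    - [-0.3,-0.1,0]
    - [-0.45,-0.2,0]
    - [-0.6,-0.2,0]
    - [-0.75,-0.2,0]
    - [-0.9,-0.3,0]
    - [-1.05,-0.3,0]
    - [-1.2,-0.3,0]
    - [-1.35,-0.3,0]
    - [-1.5,-0.3,0]
  yaw: [0,0,0,-0.5,-0.5,-0.5,-1,-1,-1,-1]

```text
t: 21.68
eef_pos: [0.534, -0.0169, 0.0723]
orientation: [[0.36, 0.933, 0.0], [0.933, -0.36, 0.0], [0.0, 0.0, -1.0]]
wrist_force: [1.5, 2.5, 2.0]
opening: 0.0001
grip_force: 1.5
```

>>> move_arm:
  linear:
    - [-0.15,-0.1,0]
    - [-0.3,-0.1,0]
    - [-0.45,-0.2,0]
    - [-0.6,-0.2,0]
    - [-0.75,-0.2,0]
    - [-0.9,-0.3,0]
    - [-1.05,-0.3,0]
    - [-1.2,-0.3,0]
    - [-1.35,-0.3,0]
    - [-1.5,-0.3,0]
  yaw: [0,0,0,-0.5,-0.5,-0.5,-1,-1,-1,-1]

```text
t: 22.52
eef_pos: [0.5337, -0.017, 0.0724]
orientation: [[0.343, 0.939, 0.001], [0.939, -0.343, 0.002], [0.002, 0.001, -1.0]]
wrist_force: [3.0, 5.2, -0.4]
opening: -0.0003
grip_force: 2.9
```

>>> move_arm:
  linear:
    - [-0.1,0,0]
    - [-0.2,0,0]
    - [-0.3,0,0]
    - [-0.4,0,0]
    - [-0.5,0,0]
    - [-0.6,0,0]
    - [-0.7,0,0]
    - [-0.8,0,0]
    - [-0.9,0,0]
    - [-1,0,0]
  yaw: [0,0,0,0,0,0,0,0,0,0]

```text
t: 23.35
eef_pos: [0.5336, -0.017, 0.0724]
orientation: [[0.342, 0.94, 0.002], [0.94, -0.342, 0.003], [0.004, 0.001, -1.0]]
wrist_force: [4.2, 6.9, -2.1]
opening: -0.0001
grip_force: 3.6
```

```bash
python3 -c "
from h import *
s=r.state(); print(s['t'],s['eef_pos'],s['wrist_force'],np.linalg.norm(s['wrist_force'][:2]), s['orientation'].T@s['wrist_force'])"
```

```text
23.35 [ 0.53364431 -0.0170191   0.07244525] [ 4.17821187  6.86337245 -2.11532499] 8.035131352279635 [7.87085669 1.57592738 2.14569417]
```

>>> move_arm:
  linear:
    - [-0.2,0,0]
    - [-0.4,0,0]
    - [-0.6,0,0]
    - [-0.8,0,0]
    - [-1,0,0]
    - [-1.2,0,0]
    - [-1.4,0,0]
    - [-1.6,0,0]
    - [-1.8,0,0]
    - [-2,0,0]
  yaw: [0,0,0,0,0,0,0,0,0,0]

```text
t: 24.18
eef_pos: [0.5336, -0.0171, 0.0725]
orientation: [[0.341, 0.94, 0.004], [0.94, -0.341, 0.006], [0.007, 0.002, -1.0]]
wrist_force: [5.7, 8.1, -2.3]
opening: -0.0001
grip_force: 5.0
```

>>> move_arm:
  linear:
    - [0,0,0]
    - [0,0,0]
    - [0,0,0]
    - [0,0,0]
    - [0,0,0]
    - [0,0,0]
    - [0,0,0]
    - [0,0,0]
    - [0,0,0]
    - [0,0,0]
  yaw: [0,0,0,0,0,0,0,0,0,0]

```text
t: 25.02
eef_pos: [0.5336, -0.0171, 0.0725]
orientation: [[0.341, 0.94, 0.004], [0.94, -0.341, 0.006], [0.007, 0.002, -1.0]]
wrist_force: [4.8, 8.7, -2.9]
opening: -0.0005
grip_force: 4.8
```

>>> move_arm:
  linear:
    - [-0.2,0,0]
    - [-0.4,0,0]
    - [-0.6,0,0]
    - [-0.8,0,0]
    - [-1,0,0]
    - [-1.2,0,0]
    - [-1.4,0,0]
    - [-1.6,0,0]
    - [-1.8,0,0]
    - [-2,0,0]
  yaw: [0,0,0,0,0,0,0,0,0,0]

```text
t: 25.85
eef_pos: [0.5336, -0.0171, 0.0726]
orientation: [[0.34, 0.94, 0.005], [0.94, -0.34, 0.008], [0.01, 0.002, -1.0]]
wrist_force: [6.5, 11.1, -4.5]
opening: 0.0002
grip_force: 6.3
```

```bash
python3 -c "
from h import *
s=r.state(); print(s['t'],s['eef_pos'],s['wrist_force'],np.linalg.norm(s['wrist_force'][:2]), s['orientation'].T@s['wrist_force'])"
```

```text
25.85 [ 0.53355646 -0.01712968  0.0725849 ] [ 6.48392817 11.0677686  -4.4570735 ] 12.827190900116074 [12.56851624  2.3251815   4.58565818]
```

About 12.8 N. I hold it for a call, then ease off and back away.

>>> move_arm:
  linear:
    - [0,0,0]
    - [0,0,0]
    - [0,0,0]
    - [0,0,0]
    - [0,0,0]
    - [0,0,0]
    - [0,0,0]
    - [0,0,0]
    - [0,0,0]
    - [0,0,0]
  yaw: [0,0,0,0,0,0,0,0,0,0]

```text
t: 26.68
eef_pos: [0.5335, -0.0171, 0.0726]
orientation: [[0.34, 0.94, 0.005], [0.94, -0.34, 0.008], [0.01, 0.002, -1.0]]
wrist_force: [5.9, 11.1, -4.2]
opening: -0.0
grip_force: 6.2
```

>>> move_arm:
  linear:
    - [0.7,0,0]
    - [1.4,0,0]
    - [2.2,0,0]
    - [3,0,0]
    - [4,0,0]
    - [5,0,0]
    - [7,0,0]
    - [10,0,0]
    - [14,0,0]
    - [20,0,0]
  yaw: [0,0,0,0,0,0,0,0,0,0]

```text
t: 27.52
eef_pos: [0.5372, -0.0061, 0.0716]
orientation: [[0.346, 0.938, -0.003], [0.938, -0.346, -0.003], [-0.003, -0.002, -1.0]]
wrist_force: [-0.1, 0.4, -0.5]
opening: 0.0
grip_force: 0.0
```

>>> move_arm:
  linear:
    - [0,0,-10]
    - [0,0,-30]
    - [0,0,-50]
    - [0,0,-70]
    - [0,0,-90]
    - [0,0,-100]
    - [0,0,-100]
    - [0,0,-100]
    - [0,0,-100]
    - [0,0,-100]
  yaw: [0,0,0,0,0,0,0,0,0,0]

```text
t: 28.35
eef_pos: [0.5372, -0.0044, 0.1708]
orientation: [[0.343, 0.939, -0.003], [0.939, -0.343, -0.0], [-0.001, -0.003, -1.0]]
wrist_force: [-0.1, 0.8, -0.1]
opening: -0.0001
grip_force: 0.0
```

```bash
python3 -c "
from h import *
s=r.state(); print(s['t'],s['eef_pos'],s['wrist_force'])
c=r.camera('side')
for m,q,ce in blobs(c,(0,180,90),(4,255,255),25): print(ce,np.median(dep(c,m),0))
cv2.imwrite('pics/g.png',cv2.resize(c['image'][110:330,180:380,::-1],None,fx=2.7,fy=2.7,interpolation=2))"
```

```text
28.35 [ 0.53716503 -0.00444847  0.17078644] [-0.05146366  0.75478833 -0.06795267]
[147.41666667  44.30208333] [0.27892331 0.72454564 0.14263475]
[215.92771084 130.51807229] [0.45141644 0.35832936 0.06444187]
[175.41153846 242.00769231] [ 0.34096179 -0.02611727  0.08592632]
```

View pics/g.png

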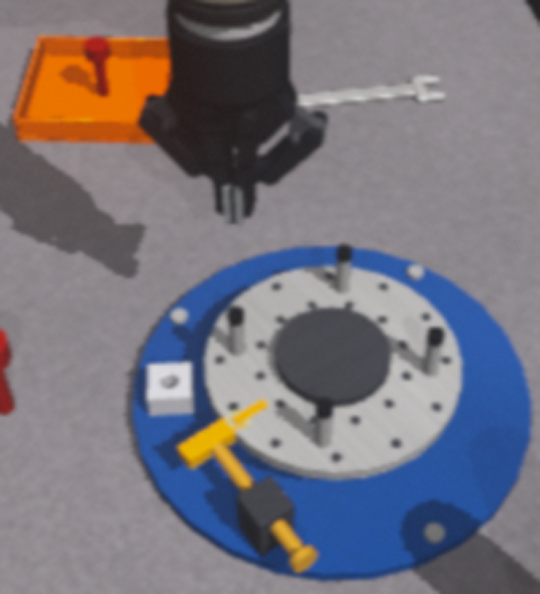

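The picture shows the arm resting on the screw end at (215,447), the pin standing in the tray at (97,50), and the gripper clear of everything. I'm handing in.

```bash
python3 -c "
from station import r
print(r.hand_in())"
```

```text
the job is handed in; nothing more can be done
None
```

The job is handed in: the pin is standing in the orange tray, the yellow arm was pressed against the screw at a measured 12.5–13 N on the post for over 0.8 s and left touching it, and the gripper is clear (no verdict was shown).

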